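# Bring the gas-fitting jar to the front of the sprung carousel and hold it there

### The job

The gas line is to be hooked up to the jar with the elbow hose fitting on its lid: turn the carousel by the black handle on its tall post until that jar stands right in front of the marker's pointed wedge, with all jars left standing in their places on the disc. The carousel springs back when let go, so finish while still holding the handle, with the turntable still; leave the other things on the bench alone.

Things in the scene. Friction and masses are not known exactly. Their poses are not given: they have to be found in the camera images.
- turntable (a joint): angle of the turntable on its fixed foot, rad, counter-clockwise seen from above; 0 at rest, where it starts. A return spring pulls it back to 0 (0.2 N m per rad, so about 6 N at the handle after half a turn); it turns either way up to stops at +-3.4 rad (195 degrees)
- hub (a point): point on the turntable's upright axis at the height of its upper face (35 mm above the bench). The turntable is an aluminium disc of 250 mm diameter; five jars stand loose on it, evenly spaced on a circle of 85 mm radius, each between four 14 mm steel pins. The whole carousel stands at a different place and angle each time
- handle: black round plastic handle, 22 mm diameter and 62 mm long, upright; origin at its middle, 176 mm above the bench, z up. It is a sleeve that revolves freely on the upper end of the turntable's crank post, a thin upright steel rod near the disc's rim (105 mm from the axis, the only tall thing on the disc). So it can be gripped from above and led round the axis without turning the gripper. It spans 145 to 207 mm above the bench; the jars with their fittings reach at most 123 mm
- front (a point): the front place: the point on the jars' circle (85 mm from the axis, at the height of the disc's upper face) at which the fixed front marker points. It does not turn with the disc
- marker_tip (a point): tip of the front marker: a fixed low black block (50 x 60 mm, 30 mm high) beside the disc on the robot's side, with a flat aluminium wedge, 34 mm wide, on top that points at the turntable's axis. The tip is 138 mm from the axis, 36 mm above the bench
- jar_fitting_mid (a point): the wanted jar: white, 52 mm diameter, black lid, with a steel elbow hose fitting on the lid (a nut, a short upright stem, then a level barb that sticks out about 38 mm to one side); 88 mm tall over all; point on its axis, 30 mm above its underside, which stands 35 mm above the bench at the start
- jar_plain_mid (a point): white jar, 52 mm diameter, 64 mm tall with its flat black lid; point on its axis, 30 mm above its underside, which stands 35 mm above the bench at the start
- jar_low_mid (a point): low white jar, 52 mm diameter, 36 mm tall with its flat black lid; point on its axis, 18 mm above its underside, which stands 35 mm above the bench at the start
- jar_neck_mid (a point): white jar, 52 mm diameter, with a narrow neck and a 32 mm black cap, 73 mm tall; point on its axis, 30 mm above its underside, which stands 35 mm above the bench at the start
- jar_dome_mid (a point): white jar, 52 mm diameter, with a domed black lid, 64 mm tall; point on its axis, 30 mm above its underside, which stands 35 mm above the bench at the start
- connector: bystander: steel and black round cable connector standing on the bench close beside the disc, 32 mm diameter, 76 mm tall; origin under its centre
- beaker: bystander: clear open cup close beside the disc, 64 mm diameter, 85 mm tall; origin under its centre
- wrench: bystander: steel wrench lying on the bench; origin under its middle, x along it
- wash_bottle: bystander: white bottle, 60 mm diameter, 150 mm tall; origin under its centre
Mind the look-alikes: they are no part of the job. Leave any orange or yellow look-alike of the part that bears jar_plain_mid alone.

How it is judged:
By the outcome, as a careful person would: the job done as asked, in the order asked, and still so for the second after the job is handed in, while the arm keeps its last pose, push and grip.
It also fails if it takes over 45 s, if anything falls off the work surface, if the arm or the gripper's body presses on something with over 40 N, if the wrist force passes 120 N, or if a joint passes its speed limit or range.

### The arm

A 7-joint arm with a two-finger parallel gripper is mounted at the origin on the work surface. World frame = base frame: x ahead of the robot, y to its left, z up, the work surface at z = 0. Lengths are in m, angles in rad, forces in N, time in s.
With the tool pointing down it reaches from about 0.4 to 0.85 m from the base axis. Payload 4.5 kg.
Tool frame: the origin (TCP) lies midway between the tips of the shut fingers; the grasp point (between the pads) lies 19 mm behind it; x points along the fingers, y is the direction in which the jaws open and shut, and the axes are right-handed (so a half turn about x gives the same grasp; the last joint's range is limited). The gripper opens to 88 mm and grips with 3 to 60 N. Pads are 18 mm wide; open, the fingers measure 123 mm over their backs; the gripper's body (75 mm by 187 mm) begins 45 mm behind the grasp point.
Start: joints at [1.381, 0.689, -0.195, 1.565, 0.157, 0.902, -0.215], TCP at [0.139, -0.609, 0.239] pointing down, gripper open.
Joint ranges: [-3.01, 3.01], [-0.46, 2.08], [-1.47, 1.51], [0.13, 2.56], [-1, 4.14], [0.04, 2.09], [-2.66, 2.66]. Speed limits (rad/s): [2.57, 2.57, 3.14, 3.14, 3.14, 3.14, 3.14].

### API

Orientations are given as a unit quaternion [x, y, z, w].
In Python, from plant import r gives the robot as it stands.
- The arm moves only by the tool arm_command, never from a script. Its argument "plan" is a list of rows, each a list of 5 numbers: the finger opening in m, from 0 to 0.0881, then the shift along the tool's x, y, z in m, then the turn about the tool's x in rad. In form: [[grip, dx, dy, dz, roll], ...]. A call has 1 to 12 rows; each row shifts and turns the commanded pose from where the row before left it, along the tool's axes as they then stand; what a row does not reach is not made up. A row lasts 1/8 s, in which the tool goes at most 62.5 mm and 10.7 degrees, less where a joint would pass 70% of its speed; a pose out of reach is approached as far as the arm can. A call is refused whole if a number of a shift passes 0.0625 or a number of a turn 0.188, either way. A call with a gripper value outside its range is refused whole. The fingers move at their own pace and stop on an object; "force" is the grip in N (left out, the last holds). Time passes only in rows, so rows that do not move let the fingers close. It gives the time, the measured TCP pose, the force and the opening at its end, in the units of the state.
- r.get_state(): the state, without advancing time (a new reading comes with each control period).
- r.snapshot(name): name is "scene" or "top" or "wrist"; returns (picture, depth): 400x640x3 uint8, red, green, blue; 400x640 float32, m along the optical axis (not along the pixel's ray), 0 where there is no reading.
- r.calibration(name): a dict with "fx", "fy", "cx", "cy" (pixels), "eye" and "orientation" of the camera in the world; the wrist camera has in their place "mount" (4x4, takes a point from camera to tool coordinates, whose origin is the TCP and whose axes are the tool frame's). Camera axes: x right, y down, z forward; pixel columns grow to the right and rows downward; lengths in m; the calibration is good to about 2 mm. A picture is of the moment at which its call begins: read the wrist's pose just before it. calibration takes no time and is no camera call.
- r.finish_job(): hands the job in, once; it reports no verdict.
The state is a dict: "clock": time; "q": joint angles; "qd": joint speeds; "joint_torque": joint torques, N m; "tool_pos": TCP position; "eef_rot": TCP orientation; "contact_force": force on the tool from outside, world axes, zero at the start; "moment": the same for the moment, N m; "opening": opening from 0.0 (shut) to 1.0 (fully open).
Only numpy, scipy, OpenCV 4.12 (cv2) and the standard library are available. Lean on these libraries where they do the work, as an engineer would, in place of code of your own. Each camera call takes 0.05 s, during which the arm holds its last target.

## Working session

There is one attempt and no reset: what is moved stays moved. The work goes in short steps, Python scripts to look and compute and a tool call to move; the robot and the scene stay as the last step left them, time stands still between calls to the robot, and variables do not carry over. Pictures are saved under pics/ and viewed, and the job is handed in when it is done.

Besides the shell and the picture viewer there is one more tool, called as name([rows], argument=value, ...), one row to a line, values as JSON. arm_command: Moves the arm, as the interface text tells. Its arguments: {"type":"object","properties":{"plan":{"type":"array","items":{"type":"array","items":{"type":"number"}}},"force":{"type":"number"}},"required":["plan"]}

```bash
mkdir -p pics; ls; python3 - <<'E'
from plant import r
import cv2,numpy as np
for n in("scene","top"):
    p,d=r.snapshot(n); cv2.imwrite(f"pics/{n}0.png",p[:,:,::-1]); np.save(f"pics/{n}0.npy",d); print(r.calibration(n))
print(r.get_state(), r.calibration("wrist"))
E
```

```text
pics
{'fx': 454.7208731677187, 'fy': 454.7208731677187, 'cx': 318.9545058941792, 'cy': 194.41691751986525, 'eye': array([1.51723466, 0.3984238 , 0.91215372]), 'orientation': array([ 0.49664719,  0.74334917, -0.37499484, -0.24525996])}
{'fx': 390.75268920358815, 'fy': 390.75268920358815, 'cx': 318.5311944866177, 'cy': 200.39299562369703, 'eye': array([ 0.36979747, -0.02761123,  1.41051841]), 'orientation': array([-0.70441818,  0.7074628 , -0.03843855,  0.04258975])}
{'clock': 0.1, 'q': array([ 1.38080563,  0.68986875, -0.19453854,  1.56623685,  0.15728832,
        0.90246976, -0.21510105]), 'qd': array([-0.00037908, -0.00133898, -0.00132354, -0.00459794,  0.00108878,
       -0.00037121, -0.00109059]), 'joint_torque': array([-2.49478180e-03, -5.28501856e+01, -1.27115875e+00, -1.53837097e+01,
       -5.25142509e-02,  2.00702882e-03,  4.05289882e-05]), 'tool_pos': array([ 0.13855321, -0.60887872,  0.23801111]), 'eef_rot': array([-0.70258522, -0.07954051,  0.70277728, -0.07843088]), 'contact_force': array([ 0.56448923, -0.15246485,  0.73375327]), 'moment': array([-0.05318546, -0.01315524,  0.00314444]), 'opening': 0.9996513881844259} {'fx': 359.32496330317707, 'fy': 359.32496330317707, 'cx': 315.1606049565007, 'cy': 197.13423027840489, 'mount': array([[ 9.53594002e-04, -2.61750569e-01,  9.65135084e-01,
        -1.45461682e-01],
       [ 9.99998958e-01,  1.29529474e-03, -6.36749076e-04,
        -1.44252651e-03],
       [-1.08346497e-03,  9.65134686e-01,  2.61751531e-01,
        -6.62510962e-02],
       [ 0.00000000e+00,  0.00000000e+00,  0.00000000e+00,
         1.00000000e+00]])}
```

View pics/scene0.png

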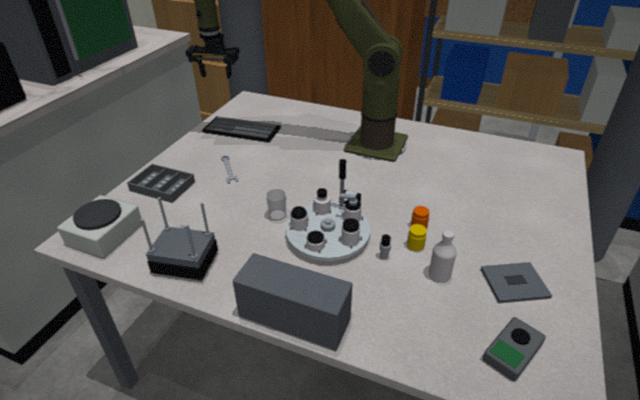

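View pics/top0.png

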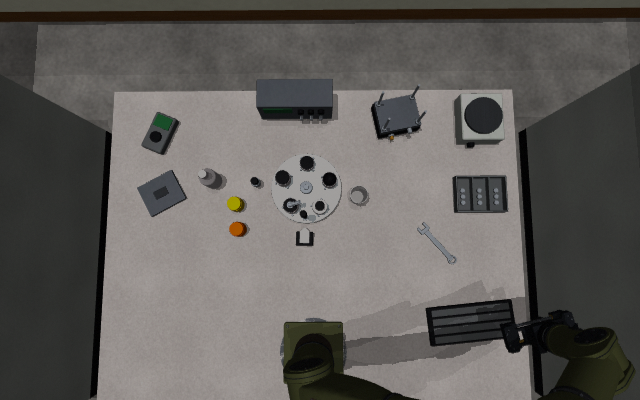

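The top view shows the carousel at about (306,188), the marker at (305,237) and the handle near (304,214). The possible elbow-fitting jar is at (291,205), so I'll crop in to check it.

```bash
cat > h.py <<'E'
import numpy as np,cv2
from scipy.spatial.transform import Rotation as R
from plant import r
def ray(n,u,v):
    c=r.calibration(n); d=R.from_quat(c['orientation']).apply([(u-c['cx'])/c['fx'],(v-c['cy'])/c['fy'],1.]); return np.array(c['eye']),d
def onz(n,u,v,z):
    e,d=ray(n,u,v); return e+d*(z-e[2])/d[2]
def proj(n,P):
    c=r.calibration(n); q=R.from_quat(c['orientation']).inv().apply(np.atleast_2d(P)-c['eye']); return np.c_[q[:,0]/q[:,2]*c['fx']+c['cx'],q[:,1]/q[:,2]*c['fy']+c['cy']]
def cloud(n,d):
    c=r.calibration(n); v,u=np.mgrid[0:400,0:640]; p=np.stack([(u-c['cx'])/c['fx']*d,(v-c['cy'])/c['fy']*d,d],-1)
    return R.from_quat(c['orientation']).apply(p.reshape(-1,3)).reshape(400,640,3)+c['eye']
E
python3 - <<'E'
import cv2,numpy as np
a=cv2.imread('pics/top0.png')[145:255,250:375]; b=cv2.imread('pics/scene0.png')[150:265,270:380]
a=cv2.resize(a,None,fx=5,fy=5,interpolation=cv2.INTER_CUBIC);cv2.imwrite('pics/ct.png',a)
b=cv2.resize(b,None,fx=5,fy=5,interpolation=cv2.INTER_CUBIC);cv2.imwrite('pics/cs.png',b)
E
```

```text
(no output)
```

View pics/ct.png

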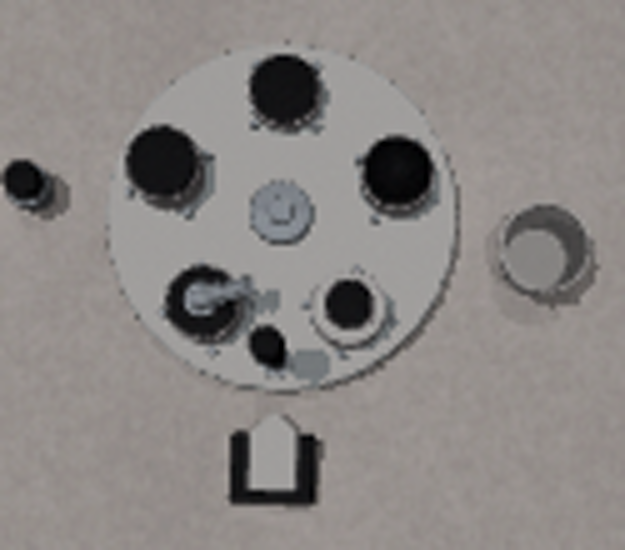

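View pics/cs.png

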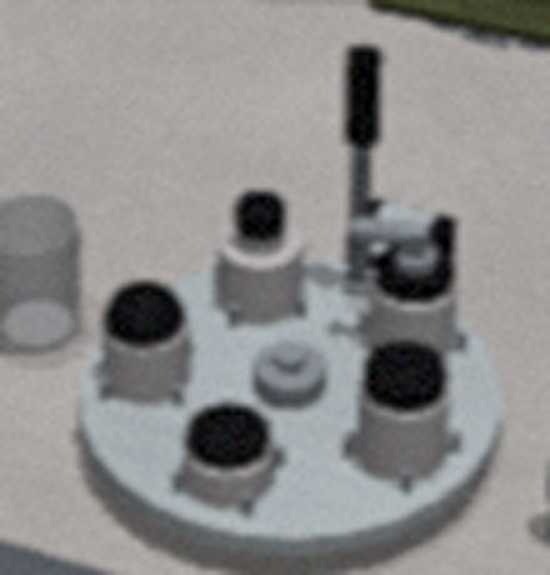

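Candidates in the top view: elbow jar (290,205), neck jar (320,206), three flat or domed black lids at (283,178), (307,163) and (329,180), plus the orange (237,229) and yellow (235,204) look-alikes. In both crops only the jar at (290,205) carries a steel elbow, so that's the one.

```bash
cat > m.py <<'E'
from h import *
im=cv2.imread('pics/top0.png').astype(int); d=np.load('pics/top0.npy'); P=cloud('top',d)
X,Y,Z=P[...,0],P[...,1],P[...,2]
near=np.hypot(X-.4,Y)<.25
roi=np.zeros_like(near); roi[145:255,250:375]=True
m=roi&(abs(Z-.035)<.006)
print('disc',m.sum(),X[m].mean(),Y[m].mean(),Z[m].mean())
pts=np.c_[X[m],Y[m]].astype(np.float32)
(c,rad)=cv2.minEnclosingCircle(pts);print(c,rad)
from scipy.optimize import least_squares
# disc edge from depth: disc vs. bench, outermost pts per angle
c0=np.array(onz('top',306,187.5,.035)[:2]);
m2=roi&(Z>.022)&(Z<.045)&(np.hypot(X-c0[0],Y-c0[1])<.135)
a=np.degrees(np.arctan2(Y-c0[1],X-c0[0]));rr=np.hypot(X-c0[0],Y-c0[1]);E=[]
for k in range(-180,180,4):
    s=m2&(a>=k)&(a<k+4)
    if s.any():
        i=np.argmax(np.where(s,rr,0));E.append(onz('top',i%640,i//640,.035)[:2])
E=np.array(E)
f=least_squares(lambda p:np.hypot(E[:,0]-p[0],E[:,1]-p[1])-p[2],[*c0,.125],loss='soft_l1',f_scale=.002);print('fit',f.x,c0)
H=f.x[:2]
for nm,u,v,z in [('elbow lid',250+203/5,145+302/5,.035+.06),('neckcap',250+350/5,145+304/5,.108),('back',250+285/5,145+90/5,.08),('right',250+398/5,145+172/5,.095),('left',250+163/5,145+162/5,.099),('tip',250+276/5,145+413/5,.036),('mkbackL',250+250/5,145+490/5,.036),('mkbackR',250+296/5,145+490/5,.036),('handle top',250+262/5,145+342/5,.207)]:
    p=onz('top',u,v,z); q=p[:2]-H
    i=(int(round(v)),int(round(u)))
    print(nm,p.round(4),'depthZ',Z[i].round(3),'r',np.hypot(*q).round(4),'ang',np.degrees(np.arctan2(q[1],q[0])).round(1))
for z in (.15,.18,.21):pass
m=roi&(Z>.14);print('high pts',m.sum(),P[m].round(3)[:30])
E
python3 m.py
```

```text
disc 2665 0.5619338890954286 0.02384494551862932 0.03403909990947398
(0.5603162050247192, 0.01398526132106781) 0.19662357866764069
fit [0.57373086 0.02517524 0.12326666] [0.57460063 0.02456241]
elbow lid [0.5047 0.0745 0.095 ] depthZ 0.118 r 0.0848 ang 144.5
neckcap [ 0.5016 -0.0251  0.108 ] depthZ 0.11 r 0.088 ang -145.1
back [0.6537 0.0194 0.08  ] depthZ 0.068 r 0.0802 ang -4.2
right [ 0.5932 -0.0582  0.095 ] depthZ 0.098 r 0.0856 ang -76.9
left [0.6002 0.1018 0.099 ] depthZ 0.1 r 0.0811 ang 70.9
tip [0.4321 0.0274 0.036 ] depthZ 0.041 r 0.1416 ang 179.1
mkbackL [0.3784 0.0456 0.036 ] depthZ 0.027 r 0.1964 ang 174.0
mkbackR [0.3783 0.0134 0.036 ] depthZ 0.025 r 0.1958 ang -176.5
handle top [0.4682 0.0292 0.207 ] depthZ 0.21 r 0.1056 ang 177.8
high pts 95 [[ 0.37  -0.028  1.411]
 [ 0.37  -0.028  1.411]
 [ 0.37  -0.028  1.411]
 [ 0.37  -0.028  1.411]
 [ 0.37  -0.028  1.411]
 [ 0.37  -0.028  1.411]
 [ 0.37  -0.028  1.411]
 [ 0.37  -0.028  1.411]
 [ 0.37  -0.028  1.411]
 [ 0.37  -0.028  1.411]
 [ 0.37  -0.028  1.411]
 [ 0.37  -0.028  1.411]
 [ 0.37  -0.028  1.411]
 [ 0.37  -0.028  1.411]
 [ 0.37  -0.028  1.411]
 [ 0.37  -0.028  1.411]
 [ 0.37  -0.028  1.411]
 [ 0.37  -0.028  1.411]
 [ 0.37  -0.028  1.411]
 [ 0.37  -0.028  1.411]
 [ 0.37  -0.028  1.411]
 [ 0.37  -0.028  1.411]
 [ 0.37  -0.028  1.411]
 [ 0.37  -0.028  1.411]
 [ 0.37  -0.028  1.411]
 [ 0.37  -0.028  1.411]
 [ 0.37  -0.028  1.411]
 [ 0.37  -0.028  1.411]
 [ 0.37  -0.028  1.411]
 [ 0.37  -0.028  1.411]]
```

```bash
python3 - <<'E'
from h import *
s=r.get_state(); M=R.from_quat(s['eef_rot']).as_matrix(); print(M.round(3))
d=np.array([.468,.029,.28])-s['tool_pos']; print(d, M.T@d)
# handle in scene
print(proj('scene',[[.468,.029,.207],[.468,.029,.145]]), onz('scene',270+363/5,150+47/5,.207),onz('scene',270+363/5,150+142/5,.145))
E
```

```text
[[-0.     0.222 -0.975]
 [ 0.002 -0.975 -0.222]
 [-1.    -0.002  0.   ]]
[0.32944679 0.63787872 0.04198889] [-0.04116013 -0.54888701 -0.4628352 ]
[[343.30251711 159.71025825]
 [342.7967397  177.41447918]] [0.46719565 0.02654331 0.207     ] [0.47302636 0.03024223 0.145     ]
```

arm_command([
  [0.088,-0.012,-0.0457,-0.0386,0],
  [0.088,-0.012,-0.0457,-0.0386,0],
  [0.088,-0.012,-0.0457,-0.0386,0],
  [0.088,-0.004,-0.0457,-0.0386,0],
  [0.088,0,-0.0457,-0.0386,0],
  [0.088,0,-0.0457,-0.0386,0],
  [0.088,0,-0.0457,-0.0386,0],
  [0.088,0,-0.0457,-0.0386,0],
  [0.088,0,-0.0457,-0.0386,0],
  [0.088,0,-0.0457,-0.0386,0],
  [0.088,0,-0.0457,-0.0386,0],
  [0.088,0,-0.0457,-0.0386,0],
])

```text
clock: 1.6
tool_pos: [0.4692, 0.0298, 0.2786]
eef_rot: [-0.703, -0.079, 0.703, -0.079]
contact_force: [0.7, 0.2, 0.2]
opening: 0.997
```

```bash
python3 - <<'E'
from h import *
s=r.get_state();p,d=r.snapshot('wrist');cv2.imwrite('pics/w1.png',p[:,:,::-1]);np.save('pics/w1.npy',d)
np.savez('pics/w1s.npz',t=s['tool_pos'],q=s['eef_rot']); print(s['tool_pos'])
E
```

```text
[0.46915158 0.02980172 0.2785688 ]
```

View pics/w1.png

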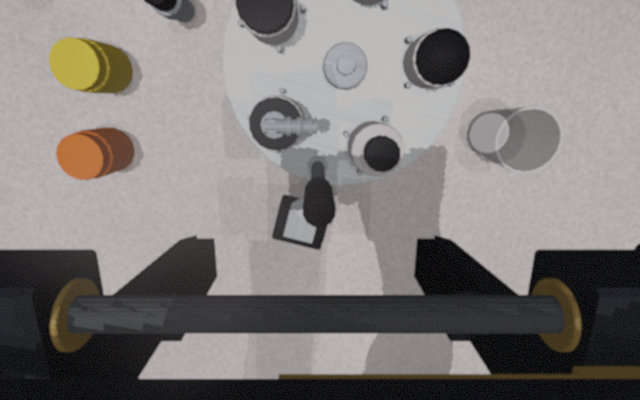

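The wrist view shows the handle at about (318,200) between the open fingers. The elbow jar is at (276,123), the hub knob at (345,65) and the marker at (300,221).

```bash
cat >> h.py <<'E'
def wz(u,v,z,t,q):
    c=r.calibration('wrist');M=c['mount'];T=R.from_quat(q).as_matrix()
    e=T@M[:3,3]+t; d=T@(M[:3,:3]@np.array([(u-c['cx'])/c['fx'],(v-c['cy'])/c['fy'],1.])); return e+d*(z-e[2])/d[2]
def wproj(P,t,q):
    c=r.calibration('wrist');M=c['mount'];T=R.from_quat(q).as_matrix()
    k=(np.atleast_2d(P)-t)@T; k=(k-M[:3,3])@M[:3,:3]; return np.c_[k[:,0]/k[:,2]*c['fx']+c['cx'],k[:,1]/k[:,2]*c['fy']+c['cy']]
E
python3 - <<'E'
from h import *
f=np.load('pics/w1s.npz');t,q=f['t'],f['q']
H=np.array([.5735,.0255])
for n,P in [('handle',[[.468,.029,.207],[.468,.029,.145]]),('hub',[[*H,.035],[*H,.05]]),('elbowlid',[[.5047,.0745,.095]])]: print(n,wproj(P,t,q).round(1))
for n,u,v,z in [('elb',276,123,.095),('neckcap',381,153,.108),('dome',442,56,.095),('hubknob',345,65,.05),('handletop',319,210,.207)]:
    p=wz(u,v,z,t,q);k=p[:2]-H;print(n,p.round(4),np.hypot(*k).round(4),np.degrees(np.arctan2(k[1],k[0])).round(1))
a=cv2.imread('pics/w1.png')[0:260,220:480];cv2.imwrite('pics/w1c.png',cv2.resize(a,None,fx=2.3,fy=2.3,interpolation=cv2.INTER_CUBIC))
E
```

```text
handle [[318.5 210.4]
 [317.8 187.3]]
hub [[343.7  64.5]
 [344.9  63.1]]
elbowlid [[277.3 124.5]]
elb [0.5058 0.0759 0.095 ] 0.0844 143.3
neckcap [ 0.502  -0.0206  0.108 ] 0.085 -147.2
dome [ 0.5928 -0.0518  0.095 ] 0.0797 -76.0
hubknob [0.5718 0.025  0.05  ] 0.0018 -162.0
handletop [0.4683 0.0287 0.207 ] 0.1052 178.2
```

View pics/w1c.png

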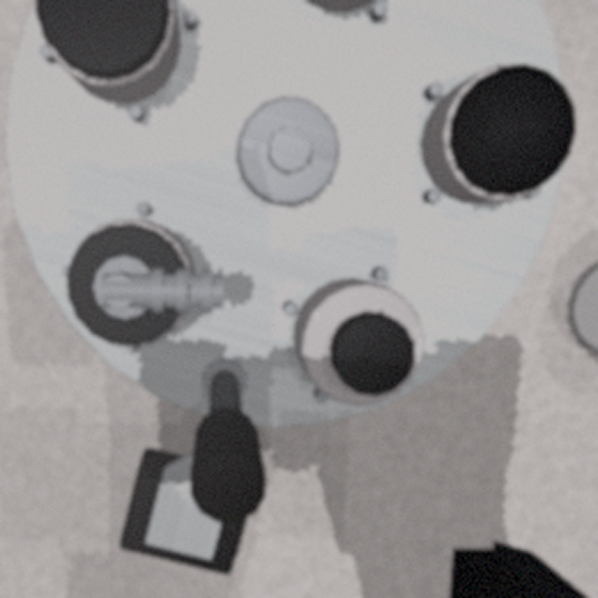

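The handle is at (0.468, 0.029) in all three views. I'll descend and grip.

arm_command([
  [0.088,0.03,0,0,0],
  [0.088,0.03,0,0,0],
  [0.088,0.03,0,0,0],
  [0.088,0.03,0,0,0],
  [0.088,0,0,0,0],
  [0.015,0,0,0,0],
  [0.015,0,0,0,0],
  [0.015,0,0,0,0],
  [0.015,0,0,0,0],
  [0.015,0,0,0,0],
  [0.015,0,0,0,0],
], force=20)

```text
clock: 3.02
tool_pos: [0.4687, 0.0281, 0.1587]
eef_rot: [-0.703, -0.079, 0.703, -0.079]
contact_force: [-0.4, -0.9, -0.6]
opening: 0.339
```

arm_command([
  [0.015,0,0,0,0],
  [0.015,0,0,0,0],
  [0.015,0,0,0,0],
  [0.015,0,0,0,0],
], force=20)

```text
clock: 3.52
tool_pos: [0.4687, 0.0281, 0.1587]
eef_rot: [0.703, 0.079, -0.703, 0.079]
contact_force: [1.0, 0.6, -0.4]
opening: 0.243
```

```bash
python3 - <<'E'
from h import *
s=r.get_state();t=s['tool_pos'];M=R.from_quat(s['eef_rot']).as_matrix()
H=np.array([.573,.0255]);k=t[:2]-H;rad=np.hypot(*k);a0=np.arctan2(k[1],k[0]);print(rad,np.degrees(a0))
prev=t
for i in range(1,10):
    a=a0+np.radians(35)*i/9
    p=np.array([H[0]+.105*np.cos(a),H[1]+.105*np.sin(a),t[2]]);print((M.T@(p-prev)).round(4),p.round(4));prev=p
E
```

```text
0.10432119292279096 178.57496067917106
[0.     0.0068 0.0022] [0.4681 0.021  0.1587]
[0.    0.007 0.001] [0.4686 0.0139 0.1587]
[0.     0.0071 0.0006] [0.4697 0.0068 0.1587]
[0.     0.0071 0.0001] [ 4.712e-01 -1.000e-04  1.587e-01]
[ 0.      0.0071 -0.0004] [ 0.4732 -0.007   0.1587]
[ 0.      0.0071 -0.0009] [ 0.4756 -0.0137  0.1587]
[ 0.      0.007  -0.0014] [ 0.4785 -0.0202  0.1587]
[ 0.      0.0069 -0.0018] [ 0.4818 -0.0265  0.1587]
[ 0.      0.0067 -0.0023] [ 0.4855 -0.0326  0.1587]
```

arm_command([
  [0.015,0,0.004,0.001,0],
  [0.015,0,0.006,0.001,0],
  [0.015,0,0.007,0.001,0],
  [0.015,0,0.007,0.0005,0],
  [0.015,0,0.007,0,0],
  [0.015,0,0.007,-0.0005,0],
  [0.015,0,0.007,-0.001,0],
  [0.015,0,0.007,-0.0015,0],
  [0.015,0,0.007,-0.002,0],
  [0.015,0,0.004,-0.0015,0],
  [0.015,0,0,0,0],
  [0.015,0,0,0,0],
], force=20)

```text
clock: 5.03
tool_pos: [0.485, -0.0328, 0.1587]
eef_rot: [-0.702, -0.079, 0.703, -0.079]
contact_force: [-3.7, 0.3, 2.1]
opening: 0.242
```

```bash
python3 - <<'E'
from h import *
s=r.get_state();print(s['tool_pos'],s['opening'],s['contact_force'])
np.savez('pics/w2s.npz',t=s['tool_pos'],q=s['eef_rot'])
for n in('wrist','top','scene'):
    p,d=r.snapshot(n);cv2.imwrite(f'pics/{n}2.png',p[:,:,::-1]);np.save(f'pics/{n}2.npy',d)
a=cv2.imread('pics/wrist2.png')[0:260,180:520];a=cv2.resize(a,None,fx=2.3,fy=2.3,interpolation=cv2.INTER_CUBIC);cv2.imwrite('pics/w2c.png',a)
b=cv2.imread('pics/top2.png')[145:255,250:375];cv2.imwrite('pics/t2c.png',cv2.resize(b,None,fx=5,fy=5,interpolation=cv2.INTER_CUBIC))
E
```

```text
[ 0.48502773 -0.03278687  0.15867406] 0.24205250199837544 [-3.74152095  0.30650002  2.09985527]
```

View pics/w2c.png

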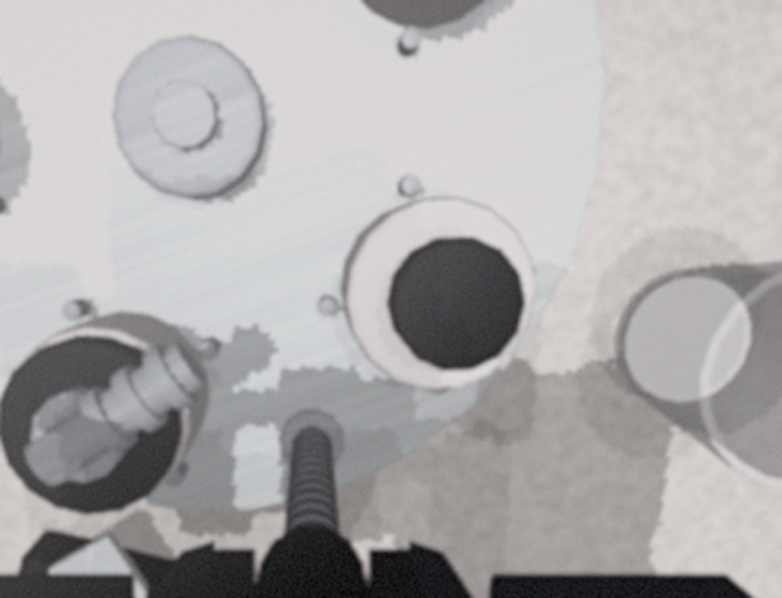

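View pics/t2c.png

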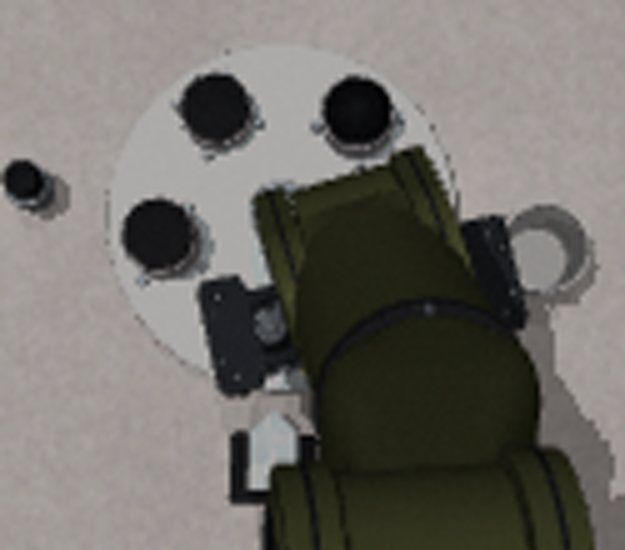

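```bash
cat > m2.py <<'E'
from h import *
import sys
k=sys.argv[1]
f=np.load(f'pics/w{k}s.npz');t,q=f['t'],f['q'];d=np.load(f'pics/wrist{k}.npy')
c=r.calibration('wrist');M=c['mount'];T=R.from_quat(q).as_matrix()
def at(u,v):
    dz=d[int(round(v)),int(round(u))];return T@(M[:3,:3]@(np.array([(u-c['cx'])/c['fx'],(v-c['cy'])/c['fy'],1.])*dz)+M[:3,3])+t
for n,x,y in [('lid a',25,390),('lid b',90,350),('lid c',100,495),('lid d',160,420),('knob',186,114),('flange',140,140),('disc',300,100),('wedge',95,560),('neckcap',456,303),('tip',107,540)]:
    u,v=180+x/2.3,y/2.3;print(n,round(u,1),round(v,1),at(u,v).round(4))
E
python3 m2.py 2
```

```text
lid a 190.9 169.6 [0.4937 0.0465 0.0942]
lid b 219.1 152.2 [0.5075 0.032  0.0928]
lid c 223.5 215.2 [0.4698 0.0232 0.0938]
lid d 249.6 182.6 [0.5001 0.0079 0.1181]
knob 260.9 49.6 [0.5712 0.0236 0.0614]
flange 240.9 60.9 [0.5623 0.0368 0.052 ]
disc 310.4 43.5 [ 0.5853 -0.0048  0.0339]
wedge 221.3 243.5 [0.4238 0.0321 0.0357]
neckcap 378.3 131.7 [ 0.5405 -0.0534  0.108 ]
tip 226.5 234.8 [0.4323 0.0291 0.0362]
```

```bash
cat > m3.py <<'E'
from h import *
from scipy.optimize import least_squares
import sys
k=sys.argv[1]; u0,v0,bx=float(sys.argv[2]),float(sys.argv[3]),None
f=np.load(f'pics/w{k}s.npz');t,q=f['t'],f['q']
g=cv2.imread(f'pics/wrist{k}.png',0)
def radial(u0,v0,rmax,z,sign,rmin,angs,R0,fixR):
    E=[]
    gg=cv2.GaussianBlur(g,(0,0),1).astype(float)
    for a in np.radians(angs):
        rs=np.arange(rmin,rmax,.25);x=u0+rs*np.cos(a);y=v0+rs*np.sin(a)
        ok=(x>1)&(x<638)&(y>1)&(y<398)
        if ok.sum()<20: continue
        pr=cv2.remap(gg.astype(np.float32),x[ok].astype(np.float32)[None],y[ok].astype(np.float32)[None],1)[0]
        i=np.argmax(sign*np.gradient(pr));E.append(wz(x[ok][i],y[ok][i],z,t,q)[:2])
    E=np.array(E);c0=wz(u0,v0,z,t,q)[:2]
    s=least_squares(lambda p:np.hypot(E[:,0]-p[0],E[:,1]-p[1])-(R0 if fixR else p[2]),[*c0,R0],loss='soft_l1',f_scale=.0007)
    res=np.hypot(E[:,0]-s.x[0],E[:,1]-s.x[1])-s.x[2]
    return s.x,np.median(abs(res)),len(E)
lid=radial(u0,v0,55,.0945,1,25,range(60,330,5) if len(sys.argv)<7 else eval(sys.argv[6]),.024,False);print('lid',lid)
hu,hv=float(sys.argv[4]),float(sys.argv[5])
fl=radial(hu,hv,48,.052,-1,22,list(range(0,360,5)),.02,False);print('flange',fl)
E
python3 m3.py 2 221.3 184.3 262.6 50.9 "range(90,280,5)"
```

```text
lid (array([0.48769985, 0.02896202, 0.02356591]), np.float64(0.0001944690262042116), 38)
flange (array([0.57095688, 0.02396305, 0.0197878 ]), np.float64(0.00022106462386497876), 72)
```

```bash
python3 - <<'E'
import cv2
a=cv2.imread('pics/wrist2.png')[215:260,180:260];cv2.imwrite('pics/tip2.png',cv2.resize(a,None,fx=9,fy=9,interpolation=cv2.INTER_CUBIC))
b=cv2.imread('pics/top2.png')[220:250,290:320];b=cv2.resize(b,None,fx=18,fy=18,interpolation=cv2.INTER_CUBIC);cv2.imwrite('pics/tipt2.png',b)
E
```

```text
(no output)
```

View pics/tip2.png

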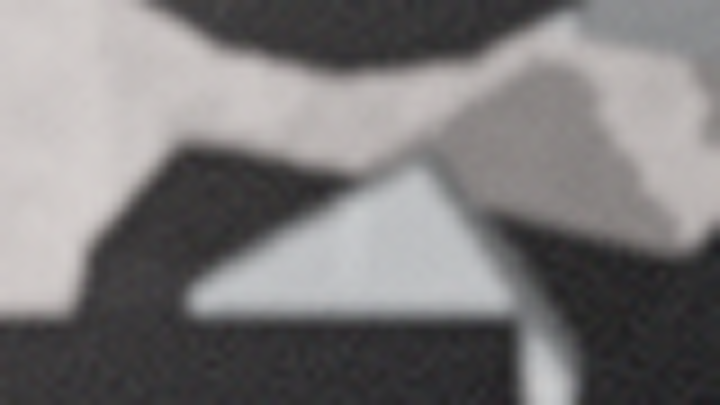

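```bash
python3 - <<'E'
import cv2
b=cv2.imread('pics/top0.png')[220:250,290:320];b=cv2.resize(b,None,fx=18,fy=18,interpolation=cv2.INTER_CUBIC);cv2.imwrite('pics/tipt0.png',b)
E
```

```text
(no output)
```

View pics/tipt0.png

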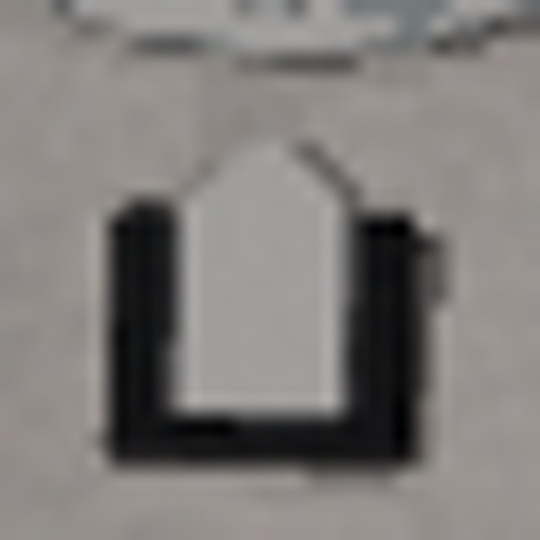

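```bash
python3 - <<'E'
from h import *
f=np.load('pics/w2s.npz');t,q=f['t'],f['q']
H=np.array([.57096,.02396]);L=np.array([.4877,.02896])
an=lambda p,H=H:np.degrees(np.arctan2(p[1]-H[1],p[0]-H[0]))%360
for u,v in[(226.4,232.4),(226.4,233.2)]:
    p=wz(u,v,.036,t,q);print('tip',p.round(4),np.hypot(*(p[:2]-H)).round(4),an(p))
print('lid',an(L))
# top view wedge axis
c=lambda x,y:onz('top',290+(x+.5)/18-.5,220+(y+.5)/18-.5,.036)
T=c(270,140);B=c(258,412);print('top wedge',T,B,an(T,B))
# from w1 elbow lid & hub
E
sed -i 's/\[1:\]//' m3.py; cp pics/w1.png pics/wrist1.png; python3 m3.py 1 276 123 345 65 "list(range(40,300,5))"
```

```text
tip [0.4342 0.0296 0.036 ] 0.1369 177.6453770095366
tip [0.4335 0.0295 0.036 ] 0.1376 177.70186660070658
lid 176.5633526266636
top wedge [0.43314424 0.02974011 0.036     ] [0.38035814 0.03206563 0.036     ] 357.47743691066813
lid (array([0.50473685, 0.07668613, 0.02332127]), np.float64(0.00021753218703994895), 52)
flange (array([0.5806213 , 0.0264703 , 0.03061155]), np.float64(0.0036141937365521334), 72)
```

arm_command([
  [0.015,0,0.001,-0.0004,0],
  [0.015,0,0.001,-0.0003,0],
  [0.015,0,0,0,0],
  [0.015,0,0,0,0],
  [0.015,0,0,0,0],
  [0.015,0,0,0,0],
], force=20)

```text
clock: 5.92
tool_pos: [0.4863, -0.0347, 0.1587]
eef_rot: [-0.702, -0.079, 0.703, -0.079]
contact_force: [-4.4, -1.7, 3.5]
opening: 0.242
```

```bash
python3 - <<'E'
from h import *
s=r.get_state();print(s['tool_pos'],s['opening'],s['contact_force'],abs(s['qd']).max())
np.savez('pics/w3s.npz',t=s['tool_pos'],q=s['eef_rot'])
for n in('wrist','top','scene'):
    p,d=r.snapshot(n);cv2.imwrite(f'pics/{n}3.png',p[:,:,::-1]);np.save(f'pics/{n}3.npy',d)
b=cv2.imread('pics/top3.png')[145:255,250:375];cv2.imwrite('pics/t3c.png',cv2.resize(b,None,fx=5,fy=5,interpolation=cv2.INTER_CUBIC))
b=cv2.imread('pics/scene3.png')[150:265,270:380];cv2.imwrite('pics/s3c.png',cv2.resize(b,None,fx=5,fy=5,interpolation=cv2.INTER_CUBIC))
a=cv2.imread('pics/wrist3.png')[0:260,180:520];a=cv2.resize(a,None,fx=2.3,fy=2.3,interpolation=cv2.INTER_CUBIC);cv2.imwrite('pics/w3c.png',a)
E
python3 m3.py 3 221.3 184.3 262.6 50.9 "range(90,280,5)"
```

```text
[ 0.48633544 -0.03466191  0.15865648] 0.24201329183217213 [-4.36301355 -1.74730905  3.49445354] 0.0018089646546187005
lid (array([0.48764657, 0.02696677, 0.0236739 ]), np.float64(0.00018223169791243762), 38)
flange (array([0.57112244, 0.02404169, 0.01985182]), np.float64(0.0001351716998391466), 72)
```

View pics/w3c.png

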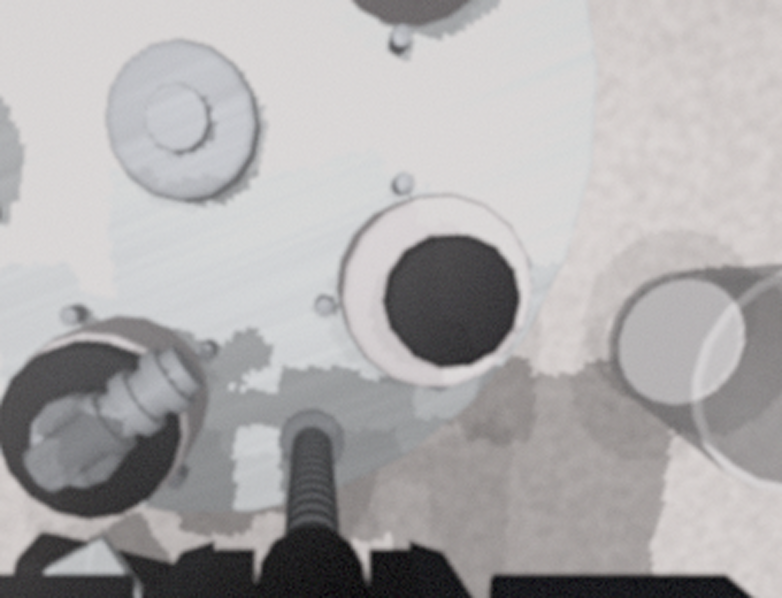

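View pics/s3c.png

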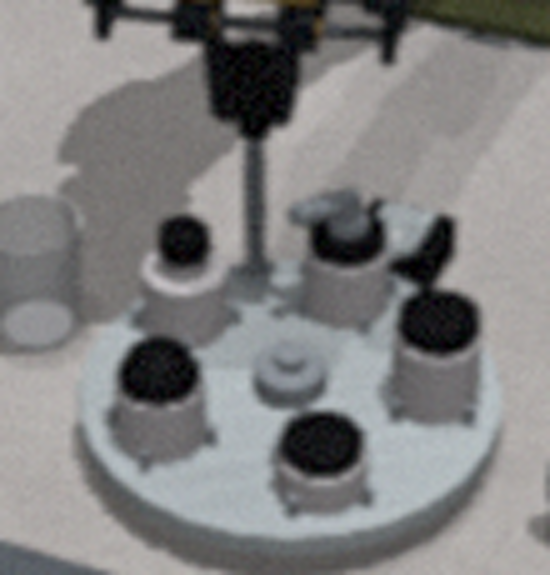

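View pics/t3c.png

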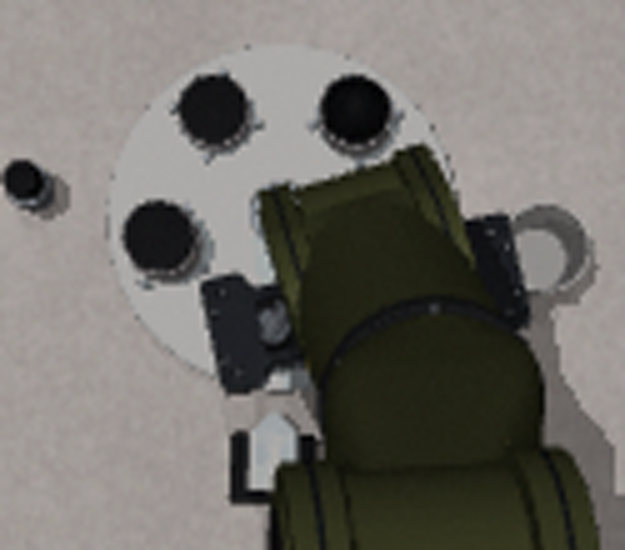

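```bash
python3 - <<'E'
from h import *
f=np.load('pics/w3s.npz');t,q=f['t'],f['q']
a=cv2.imread('pics/wrist3.png')[215:260,180:260];cv2.imwrite('pics/tip3.png',cv2.resize(a,None,fx=9,fy=9,interpolation=cv2.INTER_CUBIC))
# jars by black-lid blobs in top view; before and after
for k in '03':
    im=cv2.imread(f'pics/top{k}.png',0); im=cv2.resize(im[145:255,250:375],None,fx=6,fy=6,interpolation=cv2.INTER_CUBIC)
    n,_,st,ce=cv2.connectedComponentsWithStats((im<55).astype(np.uint8))
    for i in range(1,n):
        if 600<st[i,4]<20000:
            u,v=250+(ce[i]+.5)[0]/6-.5,145+(ce[i]+.5)[1]/6-.5
            for z in(.071,.099): 
                p=onz('top',u,v,z); kx=p[:2]-[.5735,.0252]; print(k,round(u,1),round(v,1),st[i,4],z,np.hypot(*kx).round(4),np.degrees(np.arctan2(kx[1],kx[0])).round(2)%360)
E
```

```text
0 306.5 162.5 5297 0.071 0.084 357.35
0 306.5 162.5 5297 0.099 0.078 356.4
0 282.5 177.6 6137 0.071 0.0854 68.77
0 282.5 177.6 6137 0.099 0.0811 71.29
0 329.1 178.9 5351 0.071 0.0861 287.24
0 329.1 178.9 5351 0.099 0.0842 284.25
0 255.2 181.4 2185 0.071 0.1755 84.07
0 255.2 181.4 2185 0.099 0.1704 85.45
0 289.7 205.6 3674 0.071 0.0863 141.15
0 289.7 205.6 3674 0.099 0.0871 143.47
0 319.4 205.4 2415 0.071 0.0822 215.73
0 319.4 205.4 2415 0.099 0.0846 214.65
0 303.3 214.0 1634 0.071 0.0967 175.59
0 303.3 214.0 1634 0.099 0.0988 176.42
0 304.5 239.5 4225 0.071 0.1836 178.98
0 304.5 239.5 4225 0.099 0.184 179.35
3 292.2 166.5 5099 0.071 0.0839 33.28
3 292.2 166.5 5099 0.099 0.078 34.32
3 320.7 166.7 5327 0.071 0.087 322.17
3 320.7 166.7 5327 0.099 0.0826 319.75
3 254.5 180.7 1764 0.071 0.1781 83.4
3 254.5 180.7 1764 0.099 0.1728 84.76
3 281.5 191.9 5475 0.071 0.085 103.08
3 281.5 191.9 5475 0.099 0.0832 106.11
```

View pics/tip3.png

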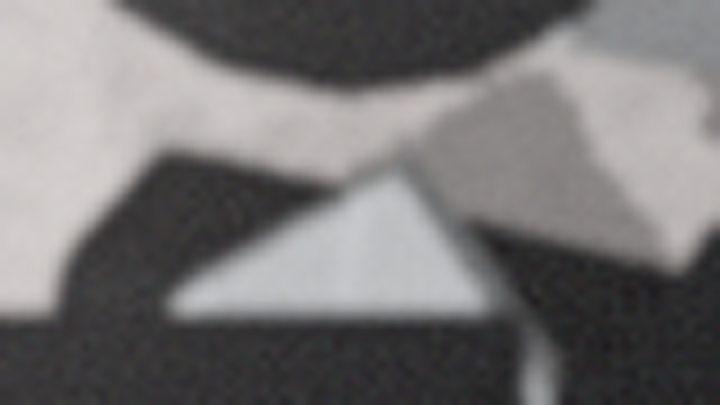

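```bash
cat > m4.py <<'E'
import sys; k=sys.argv[1]; sys.argv=['',k,'221.3','184.3','260','52','range(90,280,5)']
exec(open('m3.py').read())
H=fl[0][:2]; an=lambda p:np.degrees(np.arctan2(p[1]-H[1],p[0]-H[0]))%360
cap=radial(180+451/2.3,300/2.3,40,.108,1,18,list(range(0,360,5)),.016,False);print('cap',cap)
print('lid',an(lid[0]),'cap-72',an(cap[0])-72,np.hypot(*(cap[0][:2]-H)))
for u,v in[(224.2,232.9),(224.0,233.5)]:
    p=wz(u,v,.036,t,q);print('tip',p.round(4),an(p),np.hypot(*(p[:2]-H)))
E
python3 m4.py 3
python3 - <<'E'
from h import *
from scipy.optimize import least_squares
J={'0':[(306.5,162.5,.071,0),(282.5,177.6,.099,72),(329.1,178.9,.095,288),(319.4,205.4,.108,216)],'3':[(292.2,166.5,.071,0),(320.7,166.7,.095,288),(281.5,191.9,.099,72)]}
A={k:[(onz('top',u,v,z)[:2],np.radians(a)) for u,v,z,a in L] for k,L in J.items()}
def f(x):
    o=[]
    for k,ph in zip('03',x[2:]):
        for p,a in A[k]: o+=list(p-x[:2]-.085*np.array([np.cos(ph+a),np.sin(ph+a)]))
    return o
s=least_squares(f,[.5735,.025,0,.6]);print(s.x[:2],np.degrees(s.x[2:])+144,(np.array(f(s.x))*1e3).round(1))
T=onz('top',304.6,227.3,.036)[:2]-s.x[:2];print(np.degrees(np.arctan2(T[1],T[0])),np.hypot(*T))
E
```

```text
lid (array([0.48764657, 0.02696677, 0.0236739 ]), np.float64(0.00018223169791243762), 38)
flange (array([0.57108025, 0.02389654, 0.01982807]), np.float64(0.00017890747895938502), 72)
cap (array([ 0.54216942, -0.05386991,  0.01553552]), np.float64(0.0002630764321649801), 72)
lid 177.89256082269262 cap-72 177.6066327484967 0.08296660320475531
tip [0.4347 0.0294 0.036 ] 177.70854115600008 0.13644767143460268
tip [0.4342 0.0294 0.036 ] 177.68630682155236 0.13698870429971946
[0.57196218 0.02415011] [142.2440287  177.23314914] [ 0.5 -0.1 -1.2 -2.  -0.8  0.9  1.2  0.6  0.4  0.6 -0.9  1.   0.8 -1. ]
177.79834014833122 0.13890205558216534
```

The jar and wedge tip line up: 177.9° and 177.6° (from the neck jar) against 177.7° in the wrist view, and 177.2° against 177.8° in the top view. All five jars stand upright between their pins, and the arm is still holding the handle. I'm handing the job in.

```bash
python3 - <<'E'
from plant import r
s=r.get_state();print(s['clock'],s['tool_pos'],s['opening'],s['contact_force'],abs(s['qd']).max())
print(r.finish_job())
E
```

```text
6.075 [ 0.48633051 -0.03466765  0.15865657] 0.2453268869139875 [-5.67525588 -2.39876207  2.53908796] 0.0027970577929366945
the job is handed in; nothing more can be done
None
```

I gripped the handle from above, turned the carousel about 35° counter-clockwise until the elbow-fitting jar faced the wedge, and handed the job in at 6.1 s while still holding the handle.

Last checks:
- **Alignment:** in the wrist view the jar is at 177.9° from its own lid, or 177.6° worked out from the neck jar, against 177.7° for the wedge tip. The top view gives 177.2° for the jar, worked out from three other jars, against 177.8° for the tip. The two views disagree by up to about 0.6°, which is about 1 mm at the jar.
- **Measured distances:** the jar and tip distances from the axis came out about 1 to 2 mm short in the wrist view (83.5 mm against 85, 137 mm against 138). That is within the stated calibration error.
- **Other things:** all five jars stand upright between their pins, and none of the bystander items near the disc appeared to have moved.
- **Holding:** the arm and turntable were still, and the grip was closed on the handle with about 7 N at the wrist.

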